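# Stir the beads, then hold the stirrer up for inspection

## Robot

A 7-joint arm with a two-finger parallel gripper is mounted at the origin on a cart in front of the work surface, level with it; the furniture and walls round the work are solid. World frame = base frame: x ahead of the robot, y to its left, z up, the work surface at z = 0. Lengths are in m, angles in degrees, forces in N, time in s.
With the tool pointing down it reaches from about 0.425 to 0.875 m from the base axis. Payload 4.7 kg.
Tool frame: the origin (TCP) lies at the very end of the fingers, on their centre line; the grasp point (between the pads) lies 19 mm behind it (manip.grasp_offset is the distance from the TCP to the grasp point, in m); z points along the fingers, y is the line along which they close (so a half turn about z gives the same grasp; the last joint's range is limited). The gripper opens to 87 mm and grips with 3 to 60 N. Pads are 19 mm wide; open, the fingers measure 117 mm over their backs; the gripper's body (75 mm by 190 mm) begins 51 mm behind the grasp point.
Start: joints at [-72.531, 18.392, -4.016, 83.108, 1.295, 78.541, -3.26], TCP at [0.186, 0.623, 0.223] pointing down, gripper open.
Joint ranges: [-163.93, 163.93], [-17.29, 119.83], [-79.2, 71.16], [3.27, 140.29], [-89.18, 269.18], [5.43, 117.66], [-154.24, 154.24]. Speed limits (degrees/s): [147.25, 147.25, 180, 180, 180, 180, 180].

## Interface

Orientations are given as [roll, pitch, yaw] about the fixed x, y, z axes, in that order (R = Rz(yaw) Ry(pitch) Rx(roll)).
In Python, from cell import state, camera, camera_info, manip, look_for, place_of gives the robot as it stands.
- The arm moves only by the tool send_rows, never from a script. Its argument "steps" is a list of rows, each a list of 7 numbers: the shift along the tool's x, y, z in m, then the turn, a rotation vector about the tool's x, y, z in rad, then the opening, from 0 (shut) to 1 (fully open). A call has 1 to 12 rows; each row is the pose to reach, as a shift and turn from the pose commanded when the call began, along the tool's axes at that moment; what a row does not reach only later rows make up. A row lasts 1/8 s, in which the tool goes at most 62.5 mm and 10.7 degrees, less where a joint would pass 70% of its speed; a pose out of reach is approached as far as the arm can. A call with a gripper value outside its range is refused whole. The fingers move at their own pace and stop on an object; the grip force is fixed at half the most. Time passes only in rows, so rows that repeat a pose let the fingers close. It gives the time, the measured TCP pose, the force, the opening and the grip force at its end, in the units of the state.
- state(): the state, without advancing time (a new reading comes with each control period).
- camera(name): name is "scene" or "side" or "wrist"; returns the picture (480x640x3 uint8, blue, green, red); there is no depth.
- camera_info(name): a dict with "fx", "fy", "cx", "cy" (pixels), "rvec" (rotation vector, rad) and "tvec" (3), from world to camera coordinates, as OpenCV has them. Camera axes: x right, y down, z forward; pixel columns grow to the right and rows downward; lengths in m; the calibration is good to about 2 mm. A picture is of the moment at which its call begins: read the wrist's pose just before it. camera_info takes no time and is no camera call; for the wrist camera it gives the pose at the moment of the call.
- manip.close_job(): hands the job in; it is judged then, once.
Trained networks look in the newest picture that a camera, given by its name, has taken for a name from the list of things; names that differ only in an ending like _2 or _b are one class to them, and where a whole thing is asked for, a point or a joint stands for the part that bears it (a point fixed in the world has none). Each returns a list of dicts, best first, with "score" (0 to 1); they miss things now and then, are a little off and sometimes report something else, mostly with a low value. They report only what shows in the picture. A call takes as long as a camera call. They do not tell look-alikes from the thing itself.
- look_for(label, camera): "xy" ([column, row] in pixels, amid what is visible of it).
- place_of(label, camera): "xy" ([column, row] in pixels: a listed point, or the origin of a listed thing).
The state is a dict: "t": time; "joint_positions": joint angles; "qd": joint speeds; "tau": joint torques, N m; "ee_pos": TCP position; "orientation": TCP orientation; "wrist_force": force on the tool from outside, world axes, zero at the start; "wrist_torque": the same for the moment, N m; "finger_gap": finger opening in m; "gripper_force": force on a finger pad.
Only numpy, scipy, OpenCV 4.12 (cv2) and the standard library are available. Lean on these libraries where they do the work, as an engineer would, in place of code of your own. Each camera call takes 0.05 s, during which the arm holds its last target. There are 200 camera calls.

## Task

Take the stirrer standing in the metal pot by its rod and stir the beads with it, keeping its foot within a centimetre of the pot's floor, for at least three full circles round the middle of the pot, about 20 mm out from the centre. Then draw it up out of the pot, tip it over so that it leans at least 50 degrees from upright (level is fine, but not upside down), and keep it held up still in the gripper, every part of it more than 15 cm above the worktop, so that its underside can be inspected; finish while holding it like that. All the beads must stay in the pot, and the jar, bottle and carton beside it must be left alone.

Things in the scene. Friction and masses are not known exactly. Their poses are not given: they have to be found in the camera images.
- pot: round open metal pot, upright, bolted to the worktop by a flange (it cannot move). Origin at the centre of its underside, on the worktop. Inner floor 12 mm above the worktop, flat within 36 mm of the centre, then sloping up to the wall at about 30 degrees, so that the beads roll back towards the middle; rim 86 mm above it; inside radius 58 mm, wall 4 mm, flange radius 78 mm and 6 mm thick. Five beads lie loose on its floor.
- stirrer: loose stirrer, 176 mm long, 70 to 115 g, most of it in the foot, standing upright on its own foot near the middle of the pot. Round about its own z axis: blue bell-shaped foot (radius 14 mm for the lowest 13 mm, then narrowing to the rod at 40 mm), plain round steel rod 12 mm thick from 42 to 163 mm, blue cap 14 mm thick on top. Origin at the centre of the foot's flat underside, z along the rod towards the cap
- stirrer_foot (a point): centre of the flat underside of the stirrer's foot (the stirrer's origin)
- stirrer_grip (a point): point on the stirrer's axis 140 mm above the underside of the foot, on the bare steel rod: a good place to grip, well above the pot's rim
- stirrer_top (a point): top of the stirrer's cap, 176 mm above the underside of the foot
- bead_0_center (a point): centre of the red bead, a loose plastic ball 18 mm across, 12 g, on the pot's floor
- bead_1_center (a point): centre of the yellow bead, a loose plastic ball 18 mm across, 12 g, on the pot's floor
- bead_2_center (a point): centre of the green bead, a loose plastic ball 18 mm across, 12 g, on the pot's floor
- bead_3_center (a point): centre of the white bead, a loose plastic ball 18 mm across, 12 g, on the pot's floor
- bead_4_center (a point): centre of the orange bead, a loose plastic ball 18 mm across, 12 g, on the pot's floor
- jar: bystander: loose black cap jar, 41 mm across, 36 mm high, left of the pot; origin at the centre of its underside
- brown_bottle: bystander: loose small brown bottle with black cap, 30 mm across, 62 mm high, right of and beyond the pot; origin at the centre of its underside
- orange_carton: bystander: loose small orange carton, 28 x 82 x 28 mm, lying right of the pot; origin at the centre of its underside
Mind the look-alikes: they are no part of the job. Of the things like the stirrer, leave any that is orange or red; of the rest the smaller one is meant.

How it is judged:
By the outcome, as a careful person would: the job done as asked, in the order asked, and still so for the second after the job is handed in, while the arm keeps its last pose, push and grip.
It also fails if it takes over 64 s, if anything falls off the work surface, if the arm or the gripper's body presses on something with over 40 N, if the wrist force passes 120 N, or if a joint passes its speed limit or range.

## Working session

There is one attempt and no reset: what is moved stays moved. The work goes in short steps, Python scripts to look and compute and a tool call to move; the robot and the scene stay as the last step left them, time stands still between calls to the robot, and variables do not carry over. Pictures are saved under pics/ and viewed, at most 10 in all, crops included, and the job is handed in when it is done.

Besides the shell and the picture viewer there is one more tool, called after "Emit:" as name(argument=value, ...) on one line, values as JSON. send_rows: Moves the arm, as the interface text tells. Its arguments: {"type":"object","properties":{"steps":{"type":"array","items":{"type":"array","items":{"type":"number"}}}},"required":["steps"]}

```bash
ls; mkdir -p pics
python3 - <<'E'
from cell import *
import cv2
s=state();print(s)
print(manip.grasp_offset)
for c in("scene","side"):
    im=camera(c);cv2.imwrite(f"pics/{c}0.png",im);print(c,camera_info(c))
    for l in("stirrer","pot"):
        print(l,[(r['xy'],r['score']) for r in look_for(l,c)])
    for l in("stirrer_foot","stirrer_grip","stirrer_top","pot","jar","brown_bottle","orange_carton"):
        print(l,[(r['xy'],r['score']) for r in place_of(l,c)])
E
```

```text
pics
{'t': 0.0, 'joint_positions': array([-72.53346863,  18.43681795,  -4.01706553,  83.17392859,
         1.29436266,  78.53998281,  -3.26141765]), 'qd': array([ 0.04042375, -0.00862879,  0.02691094,  0.15787316, -0.03588755,
        0.05154944, -0.08577954]), 'tau': array([ 5.57667056e-05, -4.91279769e+01, -4.03597355e-01, -3.12526274e+01,
       -6.39089313e-02,  4.35140985e-02,  1.64522830e-04]), 'ee_pos': array([0.18620866, 0.62219241, 0.22149565]), 'orientation': array([-1.79894483e+02,  4.59240866e-03,  1.63343112e+02]), 'wrist_force': array([-0.67306782, -0.40311617, -0.21093088]), 'wrist_torque': array([0.03621576, 0.02584614, 0.01668041]), 'gripper_force': 0.0, 'finger_gap': 0.08710591123391526}
0.0187
scene {'fx': 433.6327830723652, 'fy': 433.6327830723652, 'cx': 317.66091064944607, 'cy': 235.74648959195676, 'rvec': array([ 0.76761998, -2.69610021,  0.92006893]), 'tvec': array([0.48930199, 0.30379519, 0.83802036])}
stirrer [([239.3, 258.7], 0.78), ([373.8, 275.6], 0.74), ([365.4, 292.3], 0.7), ([317.0, 253.7], 0.59)]
pot [([316.3, 274.9], 0.65)]
stirrer_foot [([374.7, 293.
[... 529 characters left out ...]
array([ 2.30943459, -0.05470877,  0.0183928 ]), 'tvec': array([-0.53948068,  0.1236373 ,  0.90883347])}
stirrer [([262.0, 282.6], 0.85), ([380.1, 214.5], 0.82), ([257.6, 217.3], 0.79), ([323.2, 250.5], 0.73)]
pot [([321.2, 283.6], 0.58)]
stirrer_foot [([263.3, 278.7], 0.97), ([325.7, 281.7], 0.87), ([374.8, 250.7], 0.81)]
stirrer_grip [([387.3, 186.6], 0.95), ([320.3, 233.2], 0.77), ([257.8, 207.5], 0.64), ([259.9, 251.2], 0.62)]
stirrer_top [([321.9, 223.1], 0.82), ([251.3, 186.8], 0.81), ([260.7, 235.6], 0.61), ([385.6, 166.3], 0.56)]
pot [([320.8, 290.2], 0.72)]
jar [([301.5, 236.3], 0.87), ([324.4, 285.6], 0.72)]
brown_bottle [([376.5, 336.5], 0.97)]
orange_carton [([309.3, 364.9], 0.6)]
```

View pics/scene0.png

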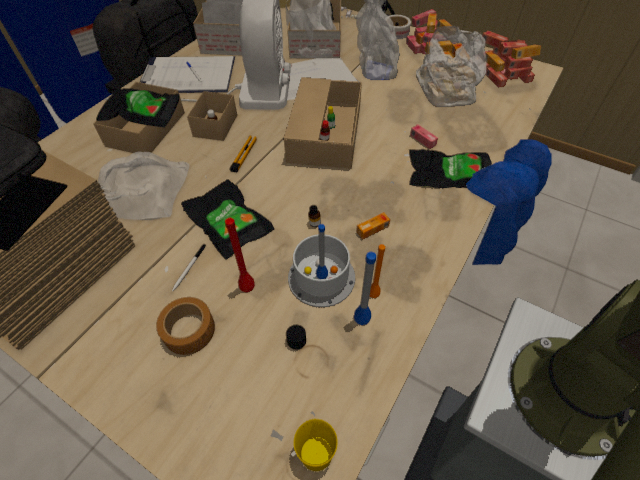

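View pics/side0.png

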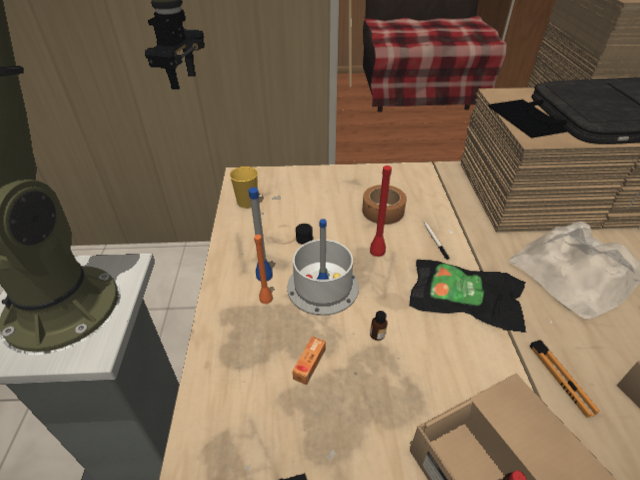

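```bash
cat > h.py <<'E'
import numpy as np, cv2
from cell import *
def P(c):
    i=camera_info(c);K=np.array([[i['fx'],0,i['cx']],[0,i['fy'],i['cy']],[0,0,1]])
    return K@np.c_[cv2.Rodrigues(i['rvec'])[0],i['tvec']]
def tri(a,b,c1="scene",c2="side"):
    X=cv2.triangulatePoints(P(c1),P(c2),np.array(a,float),np.array(b,float))[:,0];return X[:3]/X[3]
def proj(c,X):
    u=P(c)@np.r_[X,1];return u[:2]/u[2]
E
python3 - <<'E'
from h import *
np.set_printoptions(precision=4,suppress=True)
print("pot",tri([321.1,274.9],[320.8,290.2]))
print("bottle",tri([315.2,224.2],[376.5,336.5]),"jar",tri([295,340.4],[301.5,236.3]))
F=([374.7,293.5],[323.6,272.0],[360.9,318.3],[245.2,283.7]);G=([263.3,278.7],[325.7,281.7],[374.8,250.7])
T=([369.7,255.5],[379.6,244.3],[320.6,224.8],[228.0,218.8]);U=([321.9,223.1],[251.3,186.8],[260.7,235.6],[385.6,166.3])
for A,B in((F,G),(T,U)):
  for a in A:
    for b in B:
      X=tri(a,b);e=np.linalg.norm(proj("scene",X)-a)
      if e<5: print(a,b,X,e)
E
```

```text
pot [ 0.549   0.0215 -0.0019]
bottle [ 0.649  -0.1036 -0.0064] jar [0.5087 0.1921 0.0065]
[374.7, 293.5] [263.3, 278.7] [0.4202 0.023  0.0361] 1.4260984548050284
[323.6, 272.0] [325.7, 281.7] [0.5509 0.0235 0.0184] 1.9009457368855265
[360.9, 318.3] [263.3, 278.7] [ 0.4198  0.0677 -0.0089] 1.378985843594995
[245.2, 283.7] [374.8, 250.7] [0.6825 0.1364 0.0033] 2.218842667808745
[369.7, 255.5] [251.3, 186.8] [0.4187 0.0727 0.2363] 1.3857623081418722
[369.7, 255.5] [260.7, 235.6] [0.4352 0.0211 0.16  ] 3.004277904256995
[379.6, 244.3] [251.3, 186.8] [0.4168 0.0519 0.2491] 1.4699575030495757
[379.6, 244.3] [260.7, 235.6] [ 0.4325 -0.0005  0.1768] 0.10464113942201195
[320.6, 224.8] [321.9, 223.1] [0.5498 0.0229 0.1842] 1.6203412791660217
[228.0, 218.8] [385.6, 166.3] [0.6834 0.1362 0.2341] 1.7126104639200708
```

The scene camera shows the pot at about (321,270) with the small blue stirrer in it, its top at (321,225). The taller blue stirrer (369,255) and the orange one (379,245) stand on the robot side of the pot, and the red one is at (230,220). In the side view, the stirrer in the pot has its top at (322,222). I'll take the fingers across y, so the gripper body stays clear of the tall look-alike.

```bash
cat >> h.py <<'E'
from scipy.spatial.transform import Rotation as R
def pose(s): return R.from_euler('xyz',s['orientation'],degrees=True),s['ee_pos']
def rel(s,pos,rpy):
    r,p=pose(s);return np.round(r.inv().apply(np.array(pos)-p),4),np.round((r.inv()*R.from_euler('xyz',rpy,degrees=True)).as_rotvec(),4)
E
python3 - <<'E'
from h import *
s=state()
print(rel(s,[.55,.0225,.32],[180,0,180]))
E
```

```text
(array([-0.5204, -0.4708, -0.0974]), array([ 1.000e-04,  1.000e-04, -2.907e-01]))
```

Emit:
send_rows(steps=[[-0.03, -0.027, -0.03, 0, 0, -0.02, 1], [-0.07, -0.063, -0.05, 0, 0, -0.05, 1], [-0.11, -0.1, -0.07, 0, 0, -0.08, 1], [-0.155, -0.14, -0.09, 0, 0, -0.11, 1], [-0.2, -0.181, -0.098, 0, 0, -0.14, 1], [-0.245, -0.222, -0.098, 0, 0, -0.17, 1], [-0.29, -0.262, -0.098, 0, 0, -0.2, 1], [-0.335, -0.303, -0.098, 0, 0, -0.23, 1], [-0.38, -0.344, -0.098, 0, 0, -0.26, 1], [-0.425, -0.385, -0.098, 0, 0, -0.28, 1], [-0.475, -0.43, -0.098, 0, 0, -0.291, 1], [-0.52, -0.471, -0.098, 0, 0, -0.291, 1]])

```text
t: 2.5
ee_pos: [0.5487, 0.0235, 0.321]
orientation: [180.0, 0.1, -180.0]
wrist_force: [0.8, 0.6, 1.2]
finger_gap: 0.0872
gripper_force: 0.0
```

Emit:
send_rows(steps=[[0, 0, 0, 0, 0, 0, 1], [0, 0, 0, 0, 0, 0, 1], [0, 0, 0, 0, 0, 0, 1]])

```text
t: 2.88
ee_pos: [0.5475, 0.0271, 0.3206]
orientation: [180.0, -0.0, -179.8]
wrist_force: [-0.1, 0.9, -0.3]
finger_gap: 0.0868
gripper_force: 0.0
```

Run:
```python
from h import *
s=state();print(s['t'],s['ee_pos'],s['orientation'],s['joint_positions'],s['wrist_force'])
im=camera("wrist");cv2.imwrite("pics/w1.png",im)
Pw=P("wrist");print(camera_info("wrist"))
for l in("stirrer_foot","stirrer_grip","stirrer_top","pot"):
    print(l,[(r['xy'],r['score']) for r in place_of(l,"wrist")])
```

```text
2.875 [0.54747992 0.02707358 0.32055902] [ 1.79951309e+02 -7.85715905e-03 -1.79808152e+02] [-34.52307966   3.96174515  30.86993221  89.65087073  -2.08356809
  86.95406713  86.58929831] [-0.0936504   0.92348647 -0.3337689 ]
{'fx': 332.9619363258, 'fy': 332.9619363258, 'cx': 322.8565798351381, 'cy': 241.31711352485038, 'rvec': array([-2.07040565, -2.07867105, -0.29015633]), 'tvec': array([-0.02490539, -0.58738484,  0.33533872])}
stirrer_foot [([391.1, 285.8], 0.7), ([323.4, 201.4], 0.68), ([300.6, 111.5], 0.62), ([354.4, 107.1], 0.61)]
stirrer_grip [([425.5, 358.5], 0.85), ([319.9, 201.3], 0.72), ([299.0, 93.3], 0.65), ([367.6, 76.4], 0.63), ([321.6, 222.3], 0.62), ([435.4, 177.8], 0.48)]
stirrer_top [([322.1, 233.8], 0.82), ([382.0, 68.5], 0.77), ([291.8, 92.6], 0.73)]
pot [([325.5, 201.9], 0.91)]
```

View pics/w1.png

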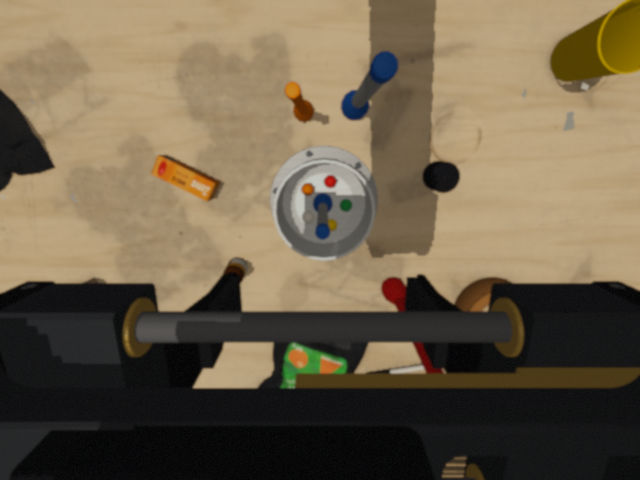

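The wrist view shows the pot from above, with its origin at about (325,202). The stirrer's foot is near (322,202) and its top at (322,233), with all five beads around it, and the look-alikes are clear of the gripper. Next I'll cross-check the positions against the known heights.

```bash
cat >> h.py <<'E'
def ray(c,uv,z):
    M=P(c);A=M[:,:2];b=-(M[:,2]*z+M[:,3]);u=np.array([uv[0],uv[1],1.])
    x=np.linalg.lstsq(np.c_[A,-u],b,rcond=None)[0];return x[:2]
E
python3 - <<'E'
from h import *
np.set_printoptions(precision=4,suppress=True)
print("wrist pot",ray("wrist",[325.5,201.9],0),"foot",ray("wrist",[322.5,201.4],.012),"top",ray("wrist",[322.1,233],.188))
for c,p,t,f in(("scene",[321.1,274.9],[320.6,224.8],[323.6,272]),("side",[320.8,290.2],[321.9,223.1],[325.7,281.7])):
    print(c,ray(c,p,0),"top",ray(c,t,.188),"foot",ray(c,f,.012))
# rim overlays
for c in("scene","side","wrist"):
    im=cv2.imread({"scene":"pics/scene0.png","side":"pics/side0.png","wrist":"pics/w1.png"}[c])
    for rr,z,col in((.062,.086,(0,0,255)),(.062,.098,(0,255,0)),(.078,.006,(255,0,255))):
        a=np.linspace(0,2*np.pi,120)
        for t in a: 
            u=proj(c,[.549+rr*np.cos(t),.0225+rr*np.sin(t),z]);x,y=(u).round().astype(int)
            if 0<=x<640 and 0<=y<480: im[y,x]=col
    if c!="wrist":
        cr=im[190:330,250:400]
    else: cr=im[130:270,250:400]
    cr=cv2.resize(cr,None,fx=2.6,fy=2.6,interpolation=0)
    globals()[c]=cr
cv2.imwrite("pics/ov.png",cv2.resize(np.hstack([scene,side,wrist]),(800,249)) if 0 else np.vstack([np.hstack([scene,side]),np.hstack([wrist,wrist*0])])[:, :800][:600] if 0 else cv2.resize(np.vstack([np.hstack([scene,side]),np.hstack([wrist,wrist*0])]),(640,598)))
E
```

```text
wrist pot [0.551  0.0299] foot [0.5484 0.0255] top [0.5495 0.0251]
scene [0.5534 0.023 ] top [0.5516 0.0255] foot [0.5485 0.0197]
side [0.5441 0.0179] top [0.5465 0.0165] foot [0.5554 0.0312]
```

View pics/ov.png

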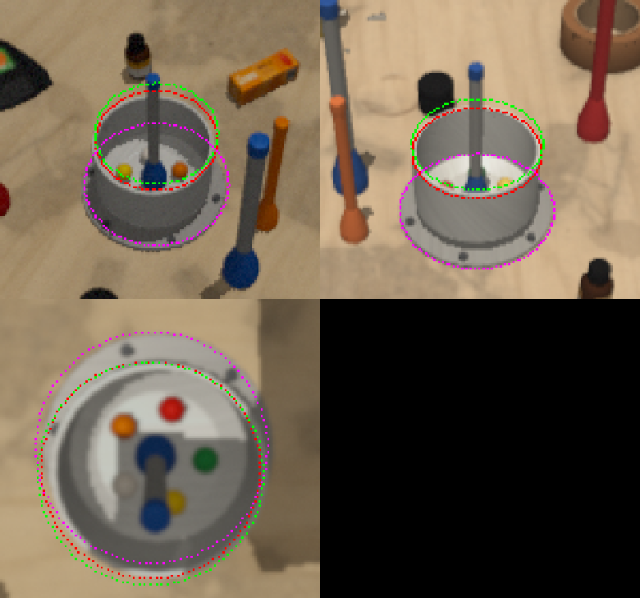

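The overlay settles it: the rim is at z = 86 mm, and the pot centre is about (0.549, 0.023), with the stirrer at (0.5495, 0.0235). Now descend.

Emit:
send_rows(steps=[[-0.002, -0.0036, 0.015, 0, 0, 0, 1], [-0.002, -0.0036, 0.04, 0, 0, 0, 1], [-0.002, -0.0036, 0.065, 0, 0, 0, 1], [-0.002, -0.0036, 0.08, 0, 0, 0, 1], [-0.002, -0.0036, 0.09, 0, 0, 0, 1], [-0.002, -0.0036, 0.09, 0, 0, 0, 1]])

```text
t: 3.88
ee_pos: [0.5497, 0.0214, 0.2301]
orientation: [-180.0, -0.0, -180.0]
wrist_force: [-0.4, -0.2, 0.1]
finger_gap: 0.0865
gripper_force: 0.0
```

Run:
```python
from h import *
s=state();print(s['t'],s['ee_pos'],s['orientation'])
im=camera("wrist");cv2.imwrite("pics/w2.png",im)
print([(r['xy'],ray("wrist",r['xy'],.188)) for r in place_of("stirrer_top","wrist")[:2]])
print(ray("wrist",place_of("pot","wrist")[0]['xy'],0))
```

```text
3.875 [0.54970171 0.02142946 0.23008191] [-1.79986900e+02 -4.30338015e-02 -1.79992186e+02]
[([433.6, 7.8], array([0.40496662, 0.08033834])), ([286.1, 60.5], array([0.43042827, 0.00076434]))]
[0.55208753 0.03186054]
```

View pics/w2.png

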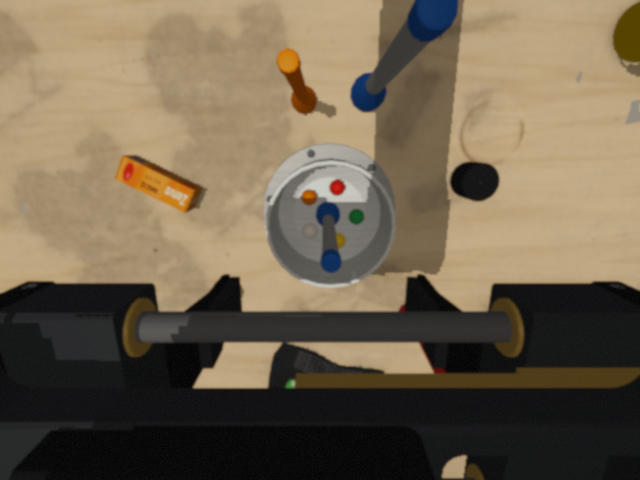

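The wrist view now shows the cap at (331,261), the foot at (328,213) and the rim spanning columns 266–395, with the fingers' middle at about column 322. I'll compute the offset.

Run:
```python
from h import *
print("cap",ray("wrist",[331,261],.184),"foot",ray("wrist",[328,213],.022))
# fit rim ellipse from bright rim top edge
print("rim L/R",ray("wrist",[267,220],.086),ray("wrist",[395,220],.086),"T/B",ray("wrist",[330,160],.086),ray("wrist",[330,286],.086))
print("fl",ray("wrist",[318,144],.006))
```

```text
cap [0.54969855 0.02673422] foot [0.54889327 0.02729972]
rim L/R [ 0.54315146 -0.03125248] [0.54305468 0.0894449 ] T/B [0.48810438 0.0277625 ] [0.61038584 0.02860546]
fl [0.47378727 0.01598973]
```

Emit:
send_rows(steps=[[0, 0.0036, 0.02, 0, 0, 0, 1], [0, 0.0036, 0.045, 0, 0, 0, 1], [0, 0.0036, 0.07, 0, 0, 0, 1], [0, 0.0036, 0.086, 0, 0, 0, 1], [0, 0.0036, 0.096, 0, 0, 0, 1], [0, 0.0036, 0.096, 0, 0, 0, 0.5], [0, 0.0036, 0.096, 0, 0, 0, 0.35], [0, 0.0036, 0.096, 0, 0, 0, 0.25], [0, 0.0036, 0.096, 0, 0, 0, 0.2], [0, 0.0036, 0.096, 0, 0, 0, 0.2]])

```text
t: 5.28
ee_pos: [0.55, 0.0252, 0.1348]
orientation: [180.0, 0.0, -180.0]
wrist_force: [0.1, 0.2, 0.4]
finger_gap: 0.0451
gripper_force: 0.0
```

Emit:
send_rows(steps=[[0, 0, 0, 0, 0, 0, 0.15], [0, 0, 0, 0, 0, 0, 0.1], [0, 0, 0, 0, 0, 0, 0], [0, 0, 0, 0, 0, 0, 0], [0, 0, 0, 0, 0, 0, 0], [0, 0, 0, 0, 0, 0, 0]])

```text
t: 6.02
ee_pos: [0.5499, 0.0251, 0.1345]
orientation: [180.0, -0.0, -180.0]
wrist_force: [-0.3, -0.2, -0.2]
finger_gap: 0.012
gripper_force: 30.0
```

Run:
```python
from h import *
s=state();print(s['t'],s['ee_pos'],s['orientation'],s['wrist_force'],s['wrist_torque'],s['finger_gap'],s['joint_positions'])
ims=[camera(c) for c in("scene","side")]
for c in("scene","side"):
    for l in("stirrer_foot","pot","stirrer_top"): print(c,l,[(r['xy'],r['score']) for r in place_of(l,c)])
cv2.imwrite("pics/g.png",np.vstack([np.hstack([cv2.resize(i[170:330,230:420],None,fx=2,fy=2) for i in ims])]))
```

```text
6.025 [0.54985978 0.02506718 0.13451684] [ 1.79999219e+02 -2.95684011e-03 -1.79990324e+02] [-0.31939183 -0.16655349 -0.18446169] [ 0.04095252 -0.00518248 -0.04966918] 0.012043323052860218 [-33.03187489  10.50582413  30.77468986 104.88022976  -5.85424641
  66.18068324  89.69983504]
scene stirrer_foot [([320.3, 272.6], 0.82), ([371.4, 293.9], 0.81), ([244.3, 284.3], 0.65), ([361.4, 319.9], 0.59), ([307.6, 269.4], 0.53)]
scene pot [([320.6, 275.3], 0.65)]
scene stirrer_top [([370.6, 255.5], 0.74), ([227.2, 221.7], 0.71), ([378.7, 247.1], 0.62)]
side stirrer_foot [([265.8, 278.3], 0.69), ([265.6, 298.7], 0.68), ([373.5, 248.0], 0.63), ([322.5, 284.3], 0.53)]
side pot [([318.4, 289.8], 0.57)]
side stirrer_top [([259.5, 234.1], 0.94), ([387.6, 164.8], 0.61)]
```

View pics/g.png

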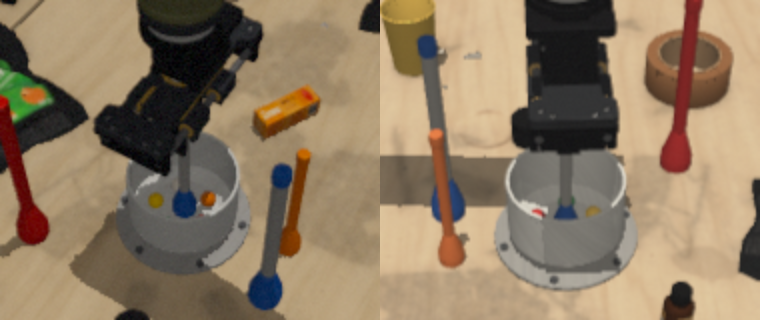

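Gripped: the gap is 12 mm at 30 N. Now lift 4 mm, go 20 mm out and begin the circle.

Emit:
send_rows(steps=[[0, 0, -0.002, 0, 0, 0, 0], [0, 0, -0.004, 0, 0, 0, 0], [0.005, 0, -0.004, 0, 0, 0, 0], [0.01, 0, -0.004, 0, 0, 0, 0], [0.016, 0, -0.004, 0, 0, 0, 0], [0.021, 0, -0.004, 0, 0, 0, 0], [0.0203, 0.0052, -0.004, 0, 0, 0, 0], [0.0183, 0.01, -0.004, 0, 0, 0, 0], [0.0151, 0.0141, -0.004, 0, 0, 0, 0], [0.011, 0.0173, -0.004, 0, 0, 0, 0], [0.0062, 0.0193, -0.004, 0, 0, 0, 0], [0.001, 0.02, -0.004, 0, 0, 0, 0]])

```text
t: 7.92
ee_pos: [0.5493, 0.0452, 0.1385]
orientation: [-180.0, -0.0, -180.0]
wrist_force: [-0.2, -0.3, -0.6]
finger_gap: 0.0126
gripper_force: 30.0
```

Emit:
send_rows(steps=[[-0.0052, -0.0007, 0, 0, 0, 0, 0], [-0.01, -0.0027, 0, 0, 0, 0, 0], [-0.0141, -0.0059, 0, 0, 0, 0, 0], [-0.0173, -0.01, 0, 0, 0, 0, 0], [-0.0193, -0.0148, 0, 0, 0, 0, 0], [-0.02, -0.02, 0, 0, 0, 0, 0], [-0.0193, -0.0252, 0, 0, 0, 0, 0], [-0.0173, -0.03, 0, 0, 0, 0, 0], [-0.0141, -0.0341, 0, 0, 0, 0, 0], [-0.01, -0.0373, 0, 0, 0, 0, 0], [-0.0052, -0.0393, 0, 0, 0, 0, 0], [0, -0.04, 0, 0, 0, 0, 0]])

```text
t: 9.43
ee_pos: [0.5487, 0.004, 0.1386]
orientation: [-179.9, 0.0, 180.0]
wrist_force: [-0.1, -0.4, -0.0]
finger_gap: 0.0123
gripper_force: 30.0
```

Run:
```python
from h import *
s=state();print(s['t'],s['ee_pos'],s['orientation'],s['wrist_force'],s['finger_gap'])
ims=[camera(c) for c in("scene","side")]
for c in("scene","side"):
    print(c,[(r['xy'],r['score'],ray(c,r['xy'],.017)) for r in place_of("stirrer_foot",c)])
cv2.imwrite("pics/st.png",np.hstack([cv2.resize(i[170:330,230:420],None,fx=2,fy=2) for i in ims]))
```

```text
9.425 [0.54870906 0.00401734 0.13857159] [-1.79925427e+02  3.21916532e-02  1.79986661e+02] [-0.1239087  -0.4439039  -0.03097197] 0.01226933000112293
scene [([361.4, 318.5], 0.96, array([0.4167311 , 0.08071144])), ([372.9, 293.5], 0.71, array([0.42426405, 0.0136541 ])), ([245.7, 285.9], 0.62, array([0.67670486, 0.14594334])), ([324.0, 266.7], 0.58, array([0.55368556, 0.00957017]))]
side [([269.1, 298.1], 0.97, array([ 0.43527793, -0.01400023])), ([377.0, 250.3], 0.95, array([0.67959447, 0.11993309])), ([263.2, 276.2], 0.7, array([0.41991017, 0.04964631])), ([322.8, 288.9], 0.68, array([0.54784809, 0.00609531]))]
```

View pics/st.png

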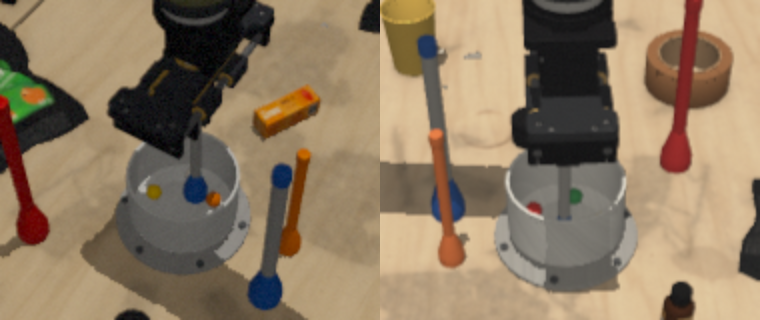

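The stirring is tracking well: foot low, rod upright, beads inside. I'll carry on with the circles.

Emit:
send_rows(steps=[[0.0052, 0.0007, 0, 0, 0, 0, 0], [0.01, 0.0027, 0, 0, 0, 0, 0], [0.0141, 0.0059, 0, 0, 0, 0, 0], [0.0173, 0.01, 0, 0, 0, 0, 0], [0.0193, 0.0148, 0, 0, 0, 0, 0], [0.02, 0.02, 0, 0, 0, 0, 0], [0.0193, 0.0252, 0, 0, 0, 0, 0], [0.0173, 0.03, 0, 0, 0, 0, 0], [0.0141, 0.0341, 0, 0, 0, 0, 0], [0.01, 0.0373, 0, 0, 0, 0, 0], [0.0052, 0.0393, 0, 0, 0, 0, 0], [0, 0.04, 0, 0, 0, 0, 0]])

```text
t: 11.12
ee_pos: [0.5493, 0.0452, 0.1385]
orientation: [-180.0, 0.0, -180.0]
wrist_force: [-0.0, 0.8, -0.3]
finger_gap: 0.0123
gripper_force: 30.0
```

Emit:
send_rows(steps=[[-0.0052, -0.0007, 0, 0, 0, 0, 0], [-0.01, -0.0027, 0, 0, 0, 0, 0], [-0.0141, -0.0059, 0, 0, 0, 0, 0], [-0.0173, -0.01, 0, 0, 0, 0, 0], [-0.0193, -0.0148, 0, 0, 0, 0, 0], [-0.02, -0.02, 0, 0, 0, 0, 0], [-0.0193, -0.0252, 0, 0, 0, 0, 0], [-0.0173, -0.03, 0, 0, 0, 0, 0], [-0.0141, -0.0341, 0, 0, 0, 0, 0], [-0.01, -0.0373, 0, 0, 0, 0, 0], [-0.0052, -0.0393, 0, 0, 0, 0, 0], [0, -0.04, 0, 0, 0, 0, 0]])

```text
t: 12.62
ee_pos: [0.5485, 0.0051, 0.1386]
orientation: [-180.0, 0.0, -180.0]
wrist_force: [-0.2, 0.9, 0.5]
finger_gap: 0.0121
gripper_force: 30.0
```

Emit:
send_rows(steps=[[0.0052, 0.0007, 0, 0, 0, 0, 0], [0.01, 0.0027, 0, 0, 0, 0, 0], [0.0141, 0.0059, 0, 0, 0, 0, 0], [0.0173, 0.01, 0, 0, 0, 0, 0], [0.0193, 0.0148, 0, 0, 0, 0, 0], [0.02, 0.02, 0, 0, 0, 0, 0], [0.0193, 0.0252, 0, 0, 0, 0, 0], [0.0173, 0.03, 0, 0, 0, 0, 0], [0.0141, 0.0341, 0, 0, 0, 0, 0], [0.01, 0.0373, 0, 0, 0, 0, 0], [0.0052, 0.0393, 0, 0, 0, 0, 0], [0, 0.04, 0, 0, 0, 0, 0]])

```text
t: 14.12
ee_pos: [0.5493, 0.0452, 0.1385]
orientation: [180.0, -0.0, -180.0]
wrist_force: [0.5, -0.1, -0.5]
finger_gap: 0.0121
gripper_force: 30.0
```

Emit:
send_rows(steps=[[-0.0052, -0.0007, 0, 0, 0, 0, 0], [-0.01, -0.0027, 0, 0, 0, 0, 0], [-0.0141, -0.0059, 0, 0, 0, 0, 0], [-0.0173, -0.01, 0, 0, 0, 0, 0], [-0.0193, -0.0148, 0, 0, 0, 0, 0], [-0.02, -0.02, 0, 0, 0, 0, 0], [-0.0193, -0.0252, 0, 0, 0, 0, 0], [-0.0173, -0.03, 0, 0, 0, 0, 0], [-0.0141, -0.0341, 0, 0, 0, 0, 0], [-0.01, -0.0373, 0, 0, 0, 0, 0], [-0.0052, -0.0393, 0, 0, 0, 0, 0], [0, -0.04, 0, 0, 0, 0, 0]])

```text
t: 15.62
ee_pos: [0.5486, 0.0047, 0.1386]
orientation: [-180.0, 0.0, -180.0]
wrist_force: [-0.2, 0.5, -1.0]
finger_gap: 0.0124
gripper_force: 30.0
```

Emit:
send_rows(steps=[[0.0052, 0.0007, 0, 0, 0, 0, 0], [0.01, 0.0027, 0, 0, 0, 0, 0], [0.0141, 0.0059, 0, 0, 0, 0, 0], [0.0173, 0.01, 0, 0, 0, 0, 0], [0.0193, 0.0148, 0, 0, 0, 0, 0], [0.02, 0.02, 0, 0, 0, 0, 0], [0.0193, 0.0252, 0, 0, 0, 0, 0], [0.0173, 0.03, 0, 0, 0, 0, 0], [0.0141, 0.0341, 0, 0, 0, 0, 0], [0.01, 0.0373, 0, 0, 0, 0, 0], [0.0052, 0.0393, 0, 0, 0, 0, 0], [0, 0.04, 0, 0, 0, 0, 0]])

```text
t: 17.12
ee_pos: [0.5493, 0.0452, 0.1385]
orientation: [180.0, 0.0, -180.0]
wrist_force: [-0.4, 0.5, -1.1]
finger_gap: 0.0122
gripper_force: 30.0
```

Emit:
send_rows(steps=[[-0.0052, -0.0007, 0, 0, 0, 0, 0], [-0.01, -0.0027, 0, 0, 0, 0, 0], [-0.0141, -0.0059, 0, 0, 0, 0, 0], [-0.0173, -0.01, 0, 0, 0, 0, 0], [-0.0193, -0.0148, 0, 0, 0, 0, 0], [-0.02, -0.02, 0, 0, 0, 0, 0], [-0.0193, -0.0252, 0, 0, 0, 0, 0], [-0.0173, -0.03, 0, 0, 0, 0, 0], [-0.0141, -0.0341, 0, 0, 0, 0, 0], [-0.01, -0.0373, 0, 0, 0, 0, 0], [-0.0052, -0.0393, 0, 0, 0, 0, 0], [0, -0.04, 0, 0, 0, 0, 0]])

```text
t: 18.62
ee_pos: [0.5487, 0.0045, 0.1386]
orientation: [-180.0, 0.0, -180.0]
wrist_force: [-0.0, -0.2, -1.1]
finger_gap: 0.0124
gripper_force: 30.0
```

Emit:
send_rows(steps=[[0, 0.007, 0, 0, 0, 0, 0], [0, 0.014, 0, 0, 0, 0, 0], [0, 0.02, 0, 0, 0, 0, 0], [0, 0.02, -0.01, 0, 0, 0, 0], [0, 0.02, -0.03, 0, 0, 0, 0], [0, 0.02, -0.05, 0, 0, 0, 0], [0, 0.02, -0.08, 0, 0, 0, 0], [0, 0.02, -0.11, 0, 0, 0, 0], [0, 0.02, -0.14, 0, 0, 0, 0], [0, 0.02, -0.17, 0, 0, 0, 0], [0, 0.02, -0.2, 0, 0, 0, 0], [0, 0.02, -0.23, 0, 0, 0, 0]])

```text
t: 20.12
ee_pos: [0.5489, 0.0246, 0.3704]
orientation: [180.0, 0.1, 180.0]
wrist_force: [-0.0, 0.7, -1.5]
finger_gap: 0.0123
gripper_force: 30.0
```

Run:
```python
from h import *
s=state();print(s['t'],s['ee_pos'],s['orientation'],s['wrist_force'],s['finger_gap'],s['joint_positions'])
ims=[camera(c) for c in("scene","side","wrist")]
cv2.imwrite("pics/up.png",np.hstack([cv2.resize(i[140:320,220:420],None,fx=2,fy=2) for i in ims[:2]]))
for c in("scene","side"):
  print(c,[[r['xy'] for r in place_of(f"bead_{k}_center",c)[:2]] for k in range(5)])
```

```text
20.125 [0.54886886 0.02460825 0.37039711] [1.79998957e+02 6.01114073e-02 1.79978125e+02] [-0.04370982  0.74433572 -1.48252118] 0.012289935548399451 [-33.95086527   4.05302889  30.74956811  83.992031    -2.0704883
  92.46151825  86.62268933]
scene [[[326.0, 260.0]], [[313.5, 259.6]], [[324.8, 262.1]], [[325.3, 260.5]], []]
side [[[313.5, 266.7]], [], [[331.2, 268.0]], [], [[305.7, 275.8]]]
```

View pics/up.png

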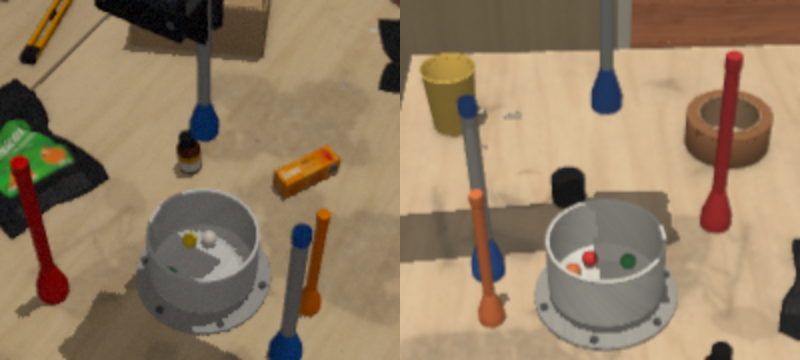

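All five beads are in the pot: yellow, white and green show in the scene view, red, orange and green in the side view. The stirrer is clear above it. Next I turn the wrist 90°, so that the tilt loads the pad faces, then tip it forward.

Emit:
send_rows(steps=[[0, 0, -0.005, 0, 0, 0.1, 0], [0, 0, -0.01, 0, 0, 0.24, 0], [0, 0, -0.015, 0, 0, 0.38, 0], [0, 0, -0.02, 0, 0, 0.52, 0], [0, 0, -0.025, 0, 0, 0.67, 0], [0, 0, -0.03, 0, 0, 0.82, 0], [0, 0, -0.035, 0, 0, 0.97, 0], [0, 0, -0.04, 0, 0, 1.12, 0], [0, 0, -0.04, 0, 0, 1.27, 0], [0, 0, -0.04, 0, 0, 1.42, 0], [0, 0, -0.04, 0, 0, 1.52, 0], [0, 0, -0.04, 0, 0, 1.57, 0]])

```text
t: 22.28
ee_pos: [0.5489, 0.0251, 0.4084]
orientation: [-180.0, 0.0, 89.9]
wrist_force: [-0.8, -0.0, -1.1]
finger_gap: 0.0122
gripper_force: 30.0
```

Emit:
send_rows(steps=[[0, 0.005, 0, -0.06, 0, 0, 0], [0, 0.01, 0, -0.15, 0, 0, 0], [0, 0.02, 0, -0.25, 0, 0, 0], [0, 0.03, 0, -0.35, 0, 0, 0], [0, 0.04, 0, -0.45, 0, 0, 0], [0, 0.05, 0, -0.55, 0, 0, 0]])

```text
t: 23.02
ee_pos: [0.5989, 0.0251, 0.4088]
orientation: [148.3, -0.0, 90.1]
wrist_force: [-0.5, -0.1, -0.9]
finger_gap: 0.0121
gripper_force: 30.0
```

Run:
```python
from h import *
s=state();print(s['t'],s['ee_pos'],s['orientation'],s['wrist_force'],s['finger_gap'],s['joint_positions'],pose(s)[0].as_matrix()[:,2])
```

```text
23.025 [0.59890974 0.02512038 0.40878704] [ 1.48301685e+02 -3.26318932e-02  9.00707780e+01] [-0.482303   -0.0596035  -0.91965417] 0.01213022226514662 [-38.91846224 -16.43896177  24.72199378 102.1336753   15.4290238
  62.25827508 -16.62138981] [ 0.52544562  0.00113366 -0.85082643]
```

Joint 2 is near its limit, so I'll move forward while tilting further.

Emit:
send_rows(steps=[[0, 0.015, 0.009, 0, 0, 0, 0], [0, 0.032, 0.02, -0.02, 0, 0, 0], [0, 0.05, 0.031, -0.08, 0, 0, 0], [0, 0.068, 0.042, -0.16, 0, 0, 0], [0, 0.085, 0.053, -0.24, 0, 0, 0], [0, 0.102, 0.063, -0.32, 0, 0, 0], [0, 0.115, 0.072, -0.4, 0, 0, 0], [0, 0.128, 0.08, -0.48, 0, 0, 0], [0, 0.128, 0.08, -0.56, 0, 0, 0], [0, 0.128, 0.08, -0.61, 0, 0, 0], [0, 0.128, 0.08, -0.61, 0, 0, 0], [0, 0.128, 0.08, -0.61, 0, 0, 0]])

```text
t: 24.52
ee_pos: [0.7504, 0.0245, 0.4078]
orientation: [113.5, -0.0, 90.0]
wrist_force: [-0.3, 0.1, -0.1]
finger_gap: 0.0124
gripper_force: 30.0
```

Run:
```python
from h import *
s=state();print(s['t'],s['ee_pos'],s['orientation'],s['wrist_force'],s['finger_gap'],s['joint_positions'],pose(s)[0].as_matrix()[:,2])
ims=[camera(c) for c in("scene","side")]
z=pose(s)[0].as_matrix()[:,2]
for c in("scene","side"): 
    print(c,"expected foot",proj(c,s['ee_pos']+z*.1213),[(r['xy'],r['score']) for r in place_of("stirrer_foot",c)])
cv2.imwrite("pics/fin.png",np.hstack([cv2.resize(i[0:340,150:490],None,fx=1.17,fy=1.17) for i in ims]))
```

```text
24.525 [0.75042472 0.0244882  0.40775336] [ 1.13543609e+02 -1.63353118e-02  8.99864035e+01] [-0.31403903  0.13159209 -0.0546201 ] 0.012358972677595415 [-18.45281703 -10.03780252  10.25405434 117.47583627  54.86802772
  10.25533336 -56.16470502] [ 9.16756313e-01 -1.03665332e-04 -3.99446931e-01]
scene expected foot [182.54653345 102.36847198] [([372.2, 294.3], 0.91), ([361.5, 317.9], 0.69), ([243.1, 286.8], 0.67), ([175.9, 100.9], 0.61), ([242.9, 98.7], 0.47)]
side expected foot [513.71481438 132.72278501] [([264.1, 275.5], 0.86), ([267.4, 297.9], 0.78), ([512.9, 130.6], 0.61)]
```

View pics/fin.png

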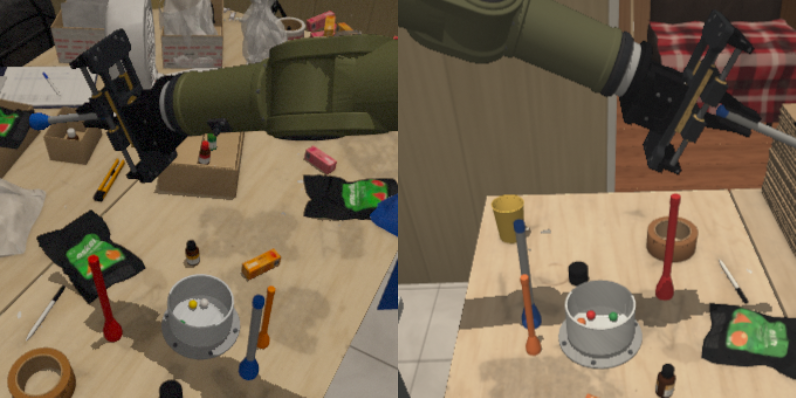

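The stirrer leans about 66°, with its foot detected where a rigid grip predicts, roughly 0.36 m up. The beads are in the pot and the bystanders are untouched. I'll let it settle, then hand in.

Emit:
send_rows(steps=[[0, 0, 0, 0, 0, 0, 0], [0, 0, 0, 0, 0, 0, 0], [0, 0, 0, 0, 0, 0, 0], [0, 0, 0, 0, 0, 0, 0], [0, 0, 0, 0, 0, 0, 0], [0, 0, 0, 0, 0, 0, 0], [0, 0, 0, 0, 0, 0, 0], [0, 0, 0, 0, 0, 0, 0]])

```text
t: 25.72
ee_pos: [0.7498, 0.0253, 0.4073]
orientation: [113.5, -0.0, 90.1]
wrist_force: [0.1, -0.1, -0.4]
finger_gap: 0.0121
gripper_force: 30.0
```

```bash
python3 -c "
from cell import *
s=state();print(s['ee_pos'],s['orientation'],s['qd'],s['finger_gap']);print(manip.close_job())"
```

```text
[0.74982973 0.02527662 0.40730336] [ 1.13531281e+02 -2.95798347e-03  9.00580342e+01] [-0.02553839 -0.04111262 -0.00787832  0.08045434  0.09028167 -0.02009725
  0.01924843] 0.012081600647768488
the job is handed in; nothing more can be done
None
```

I've handed the job in: the stirrer made about 3.5 circles at 20 mm, foot about 4 mm off the floor, and is now held still about 66° from upright, lowest part roughly 0.35 m up; all five beads are in the pot and the jar, bottle and carton were left alone.

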